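# Turn the cleaning-tablet tin lid-down on its stand

### The job

The cleaning tablets are to be counted out of the lid: take the tin with the blue lid off its sloping stand, pinching its loose lid and its base together so that they stay joined, and turn it over in the air. Set it back on the same stand, seated squarely against the ledge just as it lies now but with the lid underneath, and let go. Leave the tin with the orange lid alone.

Things in the scene. Friction and masses are not known exactly. Their poses are not given: they have to be found in the camera images.
- tin_base: Bare-metal half of the blue-lidded tin, an open box 88x76x31 mm (x,y,z), 0.08-0.17 kg, inside the lid. Origin: middle of the closed tin (96x84x34 mm, so 17 mm from its large faces); x along the length, z out through the lid. Starts lid up, axes parallel to bay, seated with its centre about (-48,0,17) mm there. Pinch the upper edge 12-25 mm deep, closing along z on both large faces.
- tin_lid: Blue lid with three white discs, 96x84 mm, 0.04-0.09 kg; its 26 mm deep rim reaches over the base with 1.5 mm play. Nothing but gravity holds it on; pinched against the base with 20-40 N it stays. Origin in the middle of the closed tin, x along the length, z out through the lid.
- bay (a point): Dark steel V-stand of the blue tin, fixed. Point: middle of the inner corner of bed and ledge, 30 mm up. x: down the 45 deg slope into the ledge, away from the robot; y: along the ledge; z: out of the bed. Both 104 mm wide, ledge 40 high. Bed whole for 36 mm, then two 20 mm arms, gap 64, to 64 mm: the tin's upper part is free. 110 mm back along -x the tin is clear; half a turn about x inverts it.
- tin_other: The bystander: a tin of the same form with an orange lid on a like stand of its own, 0.18 kg. Origin and axes as for the blue one. Leave it alone.
Not all that is in view belongs to the job. Leave any turquoise look-alike of the tin_lid alone. Leave any turquoise look-alike of the part that bears bay alone.

How it is judged:
By the outcome, as a careful person would: the job done as asked, in the order asked, and still so for the second after the job is handed in, with the robot touching nothing.
It also fails if it takes over 40 s, if anything falls off the work surface, if the arm or the gripper's body presses on something with over 40 N, if the wrist force passes 120 N, or if a joint passes its speed limit or range.

### The arm

A 6-joint arm with a two-finger parallel gripper is mounted at the origin on a cart in front of the work surface, level with it; the furniture and walls round the work are solid. World frame = base frame: x ahead of the robot, y to its left, z up, the work surface at z = 0. Lengths are in m, angles in rad, forces in N, time in s.
With the tool pointing down it reaches from about 0.225 to 0.725 m from the base axis. Payload 3.1 kg.
Tool frame: the origin (TCP) lies on the centre line of the jaws, within the pads' length; the fingertips stand 19 mm ahead of it and the grasp point (between the pads) is the TCP; z points along the fingers, y is the line along which they close (so a half turn about z gives the same grasp; the last joint's range is limited). The gripper opens to 85 mm and grips with 20 to 120 N. Pads are 22 mm wide; open, the fingers measure 114 mm over their backs; the gripper's body (76 mm by 85 mm) begins 54 mm behind the grasp point. The pads swing forward as they close: fully open they stand 13 mm farther back than shut.
Start: joints at [1.171, 0.048, 0.099, 1.622, 0, 1.443], TCP at [0.141, 0.506, 0.25] pointing down, gripper open.
Joint ranges: [-2.91, 2.91], [-0.99, 1.94], [-1.21, 1.42], [-2.12, 2.29], [-1.49, 1.47], [-3.14, 3.14]. Speed limits (rad/s): [2.79, 2.79, 3.14, 3.14, 3.14, 3.14].

### API

Orientations are given as [roll, pitch, yaw] about the fixed x, y, z axes, in that order (R = Rz(yaw) Ry(pitch) Rx(roll)).
In Python, from workcell import robot gives the robot as it stands.
- The arm moves only by the tool move_arm, never from a script. Its argument "plan" is a list of rows, each a list of 6 numbers: the shift along the world's x, y, z in cm, then the turn, a rotation vector about the world's x, y, z in degrees. A call has 1 to 12 rows; each row is the pose to reach, as a shift and turn from the pose commanded when the call began; what a row does not reach only later rows make up. A row lasts 1/8 s, in which the tool goes at most 62.5 mm and 10.7 degrees, less where a joint would pass 70% of its speed; a pose out of reach is approached as far as the arm can. A call with a gripper value outside its range is refused whole. "gripper" is the closure, from -1 (fully open) to 1 (shut), set as the call begins (left out, the last holds). The fingers move at their own pace and stop on an object; "squeeze" is the grip in N (left out, the last holds). Time passes only in rows, so rows that repeat a pose let the fingers close. It gives the time, the measured TCP pose, the force, the opening and the grip force at its end, in the units of the state.
- robot.sense(): the state, without advancing time (a new reading comes with each control period).
- robot.read_camera(name): name is "scene" or "top" or "wrist"; returns the picture (420x560x3 uint8, red, green, blue); there is no depth.
- robot.camera_params(name): a dict with "fx", "fy", "cx", "cy" (pixels), "k1" (the pictures are not rectified: a ray, as slopes to the right and down, at radius r is drawn at 1 + k1 r^2 times it, then the intrinsics apply), "world_from_camera" (4x4, takes a point from camera to world coordinates); the wrist camera has in their place "T_tool_cam" (4x4, takes a point from camera to tool coordinates, whose origin is the TCP and whose axes are the flange's). Camera axes: x right, y down, z forward; pixel columns grow to the right and rows downward; lengths in m; the calibration is good to about 2 mm. A picture is of the moment at which its call begins: read the wrist's pose just before it. camera_params takes no time and is no camera call.
- robot.hand_in(): hands the job in; it is judged then, once.
The state is a dict: "t": time; "joints": joint angles; "joint_velocities": joint speeds; "effort": joint torques, N m; "tcp_pos": TCP position; "orientation": TCP orientation; "contact_force": force on the tool from outside, world axes, zero at the start; "moment": the same for the moment, N m; "grip_width": finger opening in m; "gripper_force": force on a finger pad.
Only numpy, scipy, OpenCV 4.12 (cv2) and the standard library are available. Lean on these libraries where they do the work, as an engineer would, in place of code of your own. Each camera call takes 0.05 s, during which the arm holds its last target. There are 200 camera calls.

## Working session

There is one attempt and no reset: what is moved stays moved. The work goes in short steps, Python scripts to look and compute and a tool call to move; the robot and the scene stay as the last step left them, time stands still between calls to the robot, and variables do not carry over. Pictures are saved under pics/ and viewed, at most 10 in all, crops included, and the job is handed in when it is done.

Besides the shell and the picture viewer there is one more tool, called as name(argument=value, ...), one argument or row to a line, values as JSON. move_arm: Moves the arm, as the interface text tells. Its arguments: {"type":"object","properties":{"plan":{"type":"array","items":{"type":"array","items":{"type":"number"}}},"gripper":{"type":"number"},"squeeze":{"type":"number"}},"required":["plan"]}

```bash
mkdir -p pics; ls
cat > h.py <<'E'
import numpy as np, cv2
from workcell import robot
def snap(n,f):
    im=robot.read_camera(n); cv2.imwrite(f'pics/{f}.png',im[:,:,::-1]); return im
E
python3 - <<'E'
from h import *
a=snap('scene','s0');b=snap('top','t0')
cv2.imwrite('pics/st0.png',np.hstack([cv2.imread('pics/s0.png'),cv2.imread('pics/t0.png')])[:, :])
for n in('scene','top','wrist'):print(n,robot.camera_params(n))
print(robot.sense())
E
```

```text
pics
scene {'fx': 438.98660604428994, 'fy': 438.98660604428994, 'cx': 279.6031869149483, 'cy': 209.1063810590147, 'k1': -0.014194197006325397, 'world_from_camera': array([[ 0.63558028, -0.46176891,  0.61871414, -0.12745159],
       [-0.77185636, -0.36283653,  0.52209904, -0.55134685],
       [-0.01659701, -0.8093943 , -0.58703101,  0.67034591],
       [ 0.        ,  0.        ,  0.        ,  1.        ]])}
top {'fx': 542.1581157220394, 'fy': 542.1581157220394, 'cx': 281.8223194196004, 'cy': 211.82977771702548, 'k1': -0.11756720166419003, 'world_from_camera': array([[ 0.01704662, -0.99281491,  0.1184397 ,  0.30898573],
       [-0.99977241, -0.01540549,  0.01475806, -0.05243698],
       [-0.0128274 , -0.11866432, -0.99285157,  1.35629722],
       [ 0.        ,  0.        ,  0.        ,  1.        ]])}
wrist {'fx': 372.38373967909956, 'fy': 372.38373967909956, 'cx': 281.6487988729136, 'cy': 211.36200733314848, 'k1': -0.021845597572908736, 'T_tool_cam': array([[ 1.84763541e-04, -9.54278913e-01, -2.98917585e-01,
         7.64362741e-02],
       [ 9.99999772e-01, -1.77148182e-05,  6.746621
[... 215 characters left out ...]
, 'joints': array([1.17122460e+00, 4.86936150e-02, 9.77286466e-02, 1.62196871e+00,
       8.74867940e-06, 1.44297675e+00]), 'joint_velocities': array([-8.99487525e-04, -3.97175656e-04,  3.43486258e-03, -1.82791640e-04,
       -1.53874300e-03,  3.05265073e-05]), 'effort': array([ 1.71388103e-03, -3.39853048e+01,  3.20934999e+01,  1.58866873e-02,
       -1.30790554e-04,  7.02895704e-06]), 'tcp_pos': array([0.14074128, 0.50525786, 0.24921237]), 'orientation': array([-3.13947385e+00, -2.81129199e-04,  2.86984020e+00]), 'contact_force': array([ 0.1252285 ,  0.12431698, -0.64827445]), 'moment': array([-0.02401695,  0.0387132 , -0.02411627]), 'gripper_force': 0.0, 'grip_width': 0.08500393949056566}
```

View pics/s0.png

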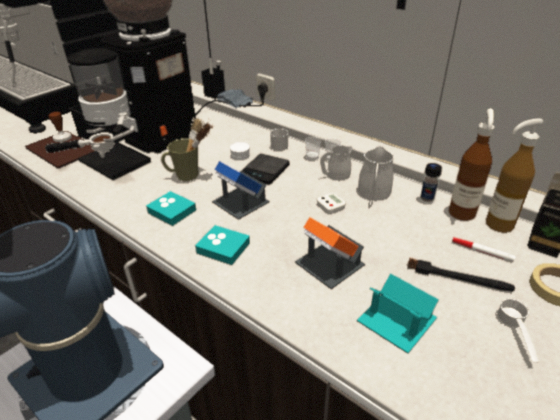

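View pics/t0.png

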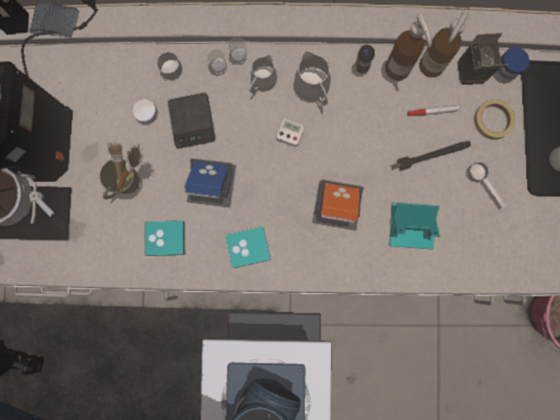

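The blue tin on its dark stand is at scene (238,180) and top (208,180). The orange one is at scene (330,240) and top (340,203). The turquoise lids are at top (164,238) and (248,246), and the turquoise stand is at top (414,225). Only the blue tin on the dark stand fits the description. I'll confirm it in one enlarged crop.

Run:
```python
import cv2,numpy as np
s=cv2.imread('pics/s0.png')[150:225,200:280];t=cv2.imread('pics/t0.png')[145:220,170:250]
f=lambda a:cv2.resize(a,None,fx=5,fy=5,interpolation=cv2.INTER_CUBIC)
cv2.imwrite('pics/c0.png',np.hstack([f(s),f(t)]))
for n,a in(('s',s),('t',t)):
    h=cv2.cvtColor(a,cv2.COLOR_BGR2HSV); m=cv2.inRange(h,(105,110,30),(130,255,255))
    m=cv2.morphologyEx(m,cv2.MORPH_CLOSE,np.ones((5,5)))
    c=max(cv2.findContours(m,0,2)[0],key=cv2.contourArea)
    o=np.array([200,150] if n=='s' else [170,145])
    print(n,cv2.contourArea(c),(cv2.approxPolyDP(c,2,True)[:,0]+o).tolist())
```

```text
s 398.5 [[219, 162], [216, 167], [218, 171], [257, 192], [260, 184]]
t 704.5 [[195, 163], [187, 182], [187, 190], [219, 194], [224, 167], [214, 165], [217, 170], [215, 176], [200, 175], [198, 168], [205, 164]]
```

View pics/c0.png

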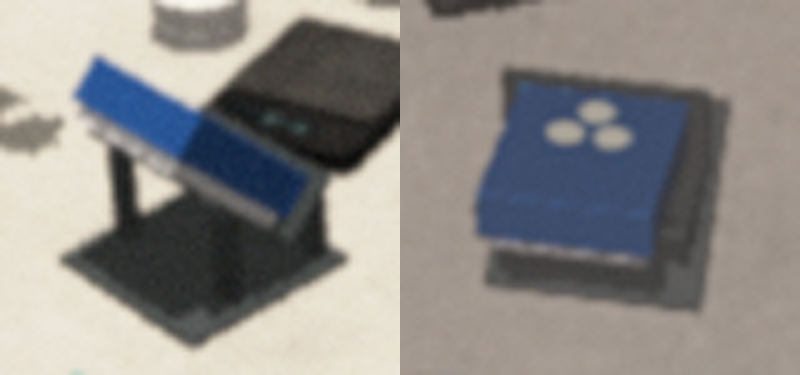

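The crop shows the blue lid with three white discs, on the dark steel stand with its square base plate. Its upper edge is toward the robot, so this is the tin meant. I'll fit its pose from the lid corners in both views.

```bash
cat >> h.py <<'E'
from scipy.spatial.transform import Rotation as Ro
from scipy.optimize import least_squares
def proj(P,cp,W):
    p=(np.asarray(P)-W[:3,3])@W[:3,:3]; u=p[:,:2]/p[:,2:]
    u=u*(1+cp['k1']*(u**2).sum(1,keepdims=True))
    return u*[cp['fx'],cp['fy']]+[cp['cx'],cp['cy']]
def bayR(yaw): return Ro.from_euler('ZY',[yaw,np.pi/4]).as_matrix()
E
python3 - <<'E'
from h import *
P=np.array([[0,42,34],[0,-42,34],[-96,42,34],[-96,-42,34],[-96,42,8],[-96,-42,8],[0,-42,8]])/1e3
t=np.array([[193.2,161.6],[227.6,164.6],[186.4,185],[222,187],[185.8,192.2],[221,196.5]])
s=np.array([[262.4,185.6],[219.4,161.4],[240.6,173.6],[215,169],[236.6,182.4],[258,193]])
ct,cs=robot.camera_params('top'),robot.camera_params('scene')
def res(q):
    X=P@bayR(q[2]).T+[q[0],q[1],.03+(q[3] if len(q)>3 else 0)]
    return np.r_[(proj(X[:6],ct,ct['world_from_camera'])-t).ravel(),(proj(X[1:],cs,cs['world_from_camera'])-s).ravel()]
for q0 in([.55,.12,0],[.55,.12,0,0]):
    r=least_squares(res,q0,loss='soft_l1'); print(r.x.round(4),np.degrees(r.x[2]),r.fun.round(1))
q=r.x;q[3:]=0
R=bayR(q[2]);o=np.r_[q[:2],.03]
print('R',R.round(3).tolist())
for x in(-200,-93):print(x,(R@np.array([x,0,17])/1e3+o).round(4))
print(robot.sense()['joints'])
E
```

```text
[ 0.5581  0.1446 -0.0781] -4.474645319289595 [ 1.1  0.1  0.4  0.1 -0.6 -0.9 -0.4  0.3  0.6  0.9  0.7 -0.2  0.1 -1.1
 -0.4 -1.   0.7 -1.6 -0.9  0.5 -0.4 -0.9 -0.3  0.3]
[ 0.5591  0.1456 -0.0782 -0.0031] -4.482997040316268 [ 0.9 -0.1  0.2 -0.1 -0.7 -1.1 -0.7  0.1  0.4  0.7  0.5 -0.4  0.1 -0.4
 -0.3 -0.2  0.8 -0.8 -0.8  1.2 -0.4 -0.1 -0.3  1. ]
R [[0.705, 0.078, 0.705], [-0.055, 0.997, -0.055], [-0.707, 0.0, 0.707]]
-200 [0.4301 0.1558 0.1834]
-93 [0.5055 0.1498 0.1078]
[1.17122460e+00 4.86936150e-02 9.77286466e-02 1.62196871e+00
 8.74867940e-06 1.44297675e+00]
```

```bash
cat >> h.py <<'E'
q=[.5581,.1446,-.0781]   # bay x,y,yaw
def tool(flip=0):
    B=bayR(q[2]); f=-1 if flip else 1
    return np.c_[f*B[:,1],f*B[:,2],B[:,0]]
def goto(bx,by=0,bz=17,flip=0):
    s=robot.sense(); R0=Ro.from_euler('xyz',s['orientation']).as_matrix()
    p=bayR(q[2])@np.array([bx,by,bz])/1e3+np.r_[q[:2],.03]
    print('shift cm',((p-s['tcp_pos'])*100).round(2),'rot',np.degrees(Ro.from_matrix(tool(flip)@R0.T).as_rotvec()).round(2),
     't',s['t'],'j',s['joints'].round(2))
def inbay():
    s=robot.sense(); return bayR(q[2]).T@(s['tcp_pos']-np.r_[q[:2],.03])*1e3
E
python3 -c "
from h import *
goto(-210)"
```

```text
shift cm [ 28.13 -35.    -5.87] rot [ 27.92 -39.93 -74.52] t 0.1 j [1.17 0.05 0.1  1.62 0.   1.44]
```

move_arm(
  plan=[
    [4,-6,0,3,-4.5,-8.5],
    [8,-12,0,6,-9,-17],
    [12,-18,0,9.5,-13.5,-25],
    [16,-23,-1,12.5,-18,-33.5],
    [20,-28,-2,15.5,-22,-41.5],
    [24,-32,-3,18.5,-26.5,-50],
    [27,-34,-4.5,21.5,-31,-58],
    [28.1,-35,-5.9,24.5,-35.5,-66],
    [28.1,-35,-5.9,27.9,-39.9,-74.5],
    [28.1,-35,-5.9,27.9,-39.9,-74.5],
    [28.1,-35,-5.9,27.9,-39.9,-74.5],
    [28.1,-35,-5.9,27.9,-39.9,-74.5],
  ],
  gripper=-1,
  squeeze=32,
)

```text
t: 1.6
tcp_pos: [0.4225, 0.1559, 0.1927]
orientation: [2.354, 0.0, 1.494]
contact_force: [0.2, 0.8, -0.3]
grip_width: 0.0854
gripper_force: 0.0
```

```bash
python3 -c "
from h import *
goto(-210)
s=robot.sense();snap('wrist','w0');np.save('w0.npy',np.r_[s['tcp_pos'],s['orientation']])"
```

```text
shift cm [-0.04 -0.06 -0.22] rot [ 0.02  0.14 -0.07] t 1.6 j [ 0.43 -0.94 -0.92  0.87 -0.35  1.95]
```

View pics/w0.png

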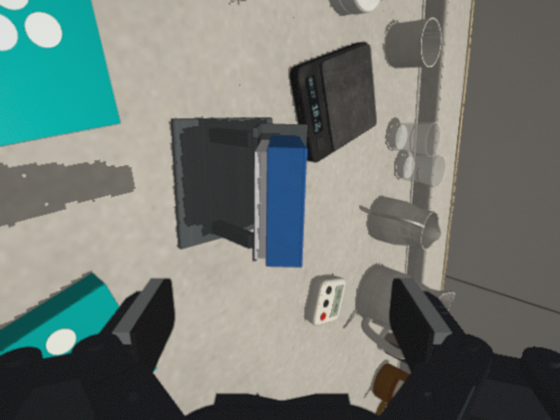

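The wrist view shows the tin's upper end, with the blue rim at cols 265-306, rows 148-267, and the bare base to its left at about col 258. The stand's two arms show on the left. I'll check this against the fitted pose.

Run:
```python
from h import *
im=cv2.imread('pics/w0.png'); v=np.load('w0.npy'); c=robot.camera_params('wrist')
T=np.eye(4);T[:3,:3]=Ro.from_euler('xyz',v[3:]).as_matrix();T[:3,3]=v[:3];W=T@c['T_tool_cam']
P=np.array([[-96,42,34],[-96,-42,34],[-96,42,8],[-96,-42,8]])/1e3
print('pred',proj(P@bayR(q[2]).T+[q[0],q[1],.03],c,W).round(1).tolist())
h=cv2.cvtColor(im,cv2.COLOR_BGR2HSV); m=cv2.inRange(h,(105,130,90),(130,255,255)); m[:100]=0;m[300:]=0
cc=max(cv2.findContours(m,0,2)[0],key=cv2.contourArea); print(cv2.approxPolyDP(cc,2,True)[:,0].tolist(), cv2.minAreaRect(cc))
print(h[145:152,285,2])
print(h[140:156,285].tolist())
```

```text
pred [[304.8, 153.6], [302.5, 272.2], [264.2, 153.6], [265.8, 272.2]]
[[268, 147], [267, 265], [300, 266], [307, 149]] ((285.55413818359375, 205.9840850830078), (39.29637145996094, 119.28108215332031), 2.0454084873199463)
[ 73  81 103 124 135 134 135]
[[106, 178, 73], [106, 173, 75], [107, 162, 74], [107, 169, 74], [107, 169, 74], [107, 171, 73], [107, 167, 81], [106, 183, 103], [106, 185, 124], [106, 179, 135], [106, 181, 134], [106, 179, 135], [106, 183, 134], [107, 181, 135], [106, 181, 134], [106, 186, 133]]
```

Run:
```python
from h import *
P=np.array([[0,42,34],[0,-42,34],[-96,42,34],[-96,-42,34],[-96,42,8],[-96,-42,8],[0,-42,8]])/1e3
t=np.array([[193.2,161.6],[227.6,164.6],[186.4,185],[222,187],[185.8,192.2],[221,196.5]])
s=np.array([[262.4,185.6],[219.4,161.4],[240.6,173.6],[215,169],[236.6,182.4],[258,193]])
w=np.array([[307,148.5],[302,267],[267,147],[266.5,265.5]])
ct,cs,cw=[robot.camera_params(n) for n in('top','scene','wrist')]
v=np.load('w0.npy');T=np.eye(4);T[:3,:3]=Ro.from_euler('xyz',v[3:]).as_matrix();T[:3,3]=v[:3];W=T@cw['T_tool_cam']
def res(q):
    X=P@bayR(q[2]).T+[q[0],q[1],.03]
    return np.r_[(proj(X[:6],ct,ct['world_from_camera'])-t).ravel(),(proj(X[1:],cs,cs['world_from_camera'])-s).ravel(),
     (proj(X[2:6],cw,W)-w).ravel()*.8]
for k in(slice(None),slice(24,32)):
    r=least_squares(lambda q:res(q)[k],q,loss='soft_l1'); print(r.x.round(4),np.degrees(r.x[2]),r.fun.round(1))
```

```text
[ 0.5595  0.1465 -0.1002] -5.740609943054384 [ 0.6 -0.9 -0.2 -0.1 -1.7 -2.  -1.7  0.1 -0.7 -0.2 -0.7 -0.4 -0.2 -1.4
 -0.5 -1.7 -0.  -2.  -1.1 -0.3 -1.3 -1.5 -0.7 -0.1  0.1  0.1  0.7  1.
 -0.2  0.7 -0.3  1.8]
[ 0.5596  0.1471 -0.1018] -5.830182378626801 [ 0.2 -0.8  0.7  0.3 -0.1 -0.2 -0.3  1. ]
```

```bash
sed -i 's/^q=.*/q=[.5596,.147,-.1010]/' h.py; python3 -c "
from h import *
goto(-135)"
```

```text
shift cm [ 5.41 -0.04 -5.51] rot [ 0.02  0.14 -1.36] t 1.65 j [ 0.43 -0.94 -0.92  0.87 -0.35  1.95]
```

move_arm(
  plan=[
    [1.5,0,-1.5,0,0.1,-0.5],
    [3.5,0,-3.5,0,0.1,-1],
    [5.4,0,-5.5,0,0.1,-1.4],
    [5.4,0,-5.5,0,0.1,-1.4],
    [5.4,0,-5.5,0,0.1,-1.4],
  ],
  gripper=-0.5,
)

```text
t: 2.28
tcp_pos: [0.4762, 0.1557, 0.1372]
orientation: [2.356, 0.0, 1.469]
contact_force: [-0.9, 0.0, 0.3]
grip_width: 0.0643
gripper_force: 0.0
```

```bash
cat > wm.py <<'E'
from h import *
import sys
s=robot.sense();n=sys.argv[1];im=snap('wrist',n)[:,:,::-1]
c=robot.camera_params('wrist')
T=np.eye(4);T[:3,:3]=Ro.from_euler('xyz',s['orientation']).as_matrix();T[:3,3]=s['tcp_pos'];W=T@c['T_tool_cam']
P=np.array([[-96,42,34],[-96,-42,34],[-96,42,8],[-96,-42,8]])/1e3
print('pred',proj(P@bayR(q[2]).T+[q[0],q[1],.03],c,W).round(1).tolist())
h=cv2.cvtColor(im,cv2.COLOR_BGR2HSV); m=cv2.inRange(h,(105,130,100),(130,255,255))
cc=max(cv2.findContours(m,0,2)[0],key=cv2.contourArea); print(cv2.approxPolyDP(cc,2,True)[:,0].tolist(), cv2.minAreaRect(cc))
print(inbay(),s['grip_width'],s['t'])
E
python3 wm.py w1; python3 -c "
from h import *
goto(-135)"
```

```text
pred [[320.6, 178.1], [315.6, 338.4], [262.2, 178.1], [265.0, 338.5]]
[[313, 174], [312, 177], [264, 177], [266, 336], [314, 334], [319, 180]] ((290.9999694824219, 254.99996948242188), (55.99999237060547, 161.99996948242188), -0.0)
[-135.47045933    0.48058518   17.08272154] 0.06428021123551955 2.275
shift cm [ 0.02 -0.05 -0.04] rot [-0.01  0.09  0.06] t 2.325 j [ 0.38 -0.73 -0.94  0.64 -0.33  1.92]
```

View pics/w1.png

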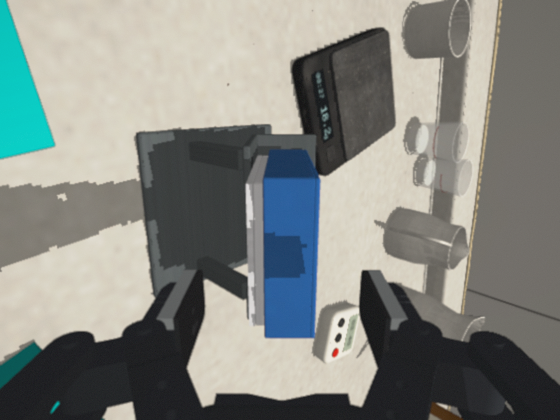

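The wrist view matches the fit within about 1 px: rim rows 177-337, cols 264-319, square to the tool. Moving in to grasp.

```bash
python3 -c "
from h import *
goto(-92,.3)"
```

```text
shift cm [ 3.05 -0.33 -3.08] rot [-0.01  0.09  0.06] t 2.325 j [ 0.38 -0.73 -0.94  0.64 -0.33  1.92]
```

move_arm(
  plan=[
    [0.8,-0.1,-0.8,0,0.1,0],
    [1.6,-0.2,-1.6,0,0.1,0],
    [2.4,-0.25,-2.4,0,0.1,0],
    [3.05,-0.3,-3.1,0,0.1,0],
    [3.05,-0.3,-3.1,0,0.1,0],
    [3.05,-0.3,-3.1,0,0.1,0],
  ],
)

```text
t: 3.08
tcp_pos: [0.5064, 0.1527, 0.1051]
orientation: [2.358, 0.001, 1.468]
contact_force: [0.0, 0.3, 0.2]
grip_width: 0.0634
gripper_force: 0.0
```

```bash
python3 -c "
from h import *
print(inbay());goto(-92,.3);print(robot.sense()['contact_force'])"
```

```text
[-90.93245617   0.29277029  15.31659292]
shift cm [ 0.04 -0.    0.19] rot [ 0.03 -0.13  0.08] t 3.075 j [ 0.33 -0.61 -0.94  0.5  -0.3   1.89]
[0.04252542 0.31389182 0.15966894]
```

move_arm(
  plan=[
    [0.05,0,0.15,0,0,0],
    [0.05,0,0.15,0,0,0],
    [0.05,0,0.15,0,0,0],
    [0.05,0,0.15,0,0,0],
    [0.05,0,0.15,0,0,0],
    [0.05,0,0.15,0,0,0],
    [0.05,0,0.15,0,0,0],
    [0.05,0,0.15,0,0,0],
  ],
  gripper=1,
  squeeze=32,
)

```text
t: 4.08
tcp_pos: [0.507, 0.153, 0.1076]
orientation: [2.357, 0.0, 1.469]
contact_force: [-5.1, -0.4, 3.9]
grip_width: 0.0333
gripper_force: 31.7
```

```bash
python3 wm.py w2; python3 -c "
from h import *
goto(-91,.3);print(robot.sense()['contact_force'],robot.sense()['gripper_force'])"
```

```text
pred [[330.7, 206.7], [322.4, 405.0], [253.3, 206.7], [258.3, 405.0]]
[[267, 161], [267, 174], [264, 177], [269, 178], [268, 176], [273, 173], [275, 180], [265, 181], [276, 191], [271, 193], [266, 189], [264, 192], [263, 189], [266, 187], [263, 187], [261, 195], [265, 194], [266, 197], [272, 193], [275, 196], [276, 191], [277, 197], [282, 194], [286, 196], [286, 189], [288, 195], [289, 191], [294, 193], [294, 198], [295, 194], [304, 194], [304, 191], [310, 194], [304, 199], [298, 196], [297, 203], [295, 200], [292, 204], [283, 201], [280, 204], [270, 204], [267, 200], [267, 203], [261, 202], [257, 206], [260, 392], [262, 396], [288, 399], [322, 393], [331, 208], [308, 161]] ((294.0, 280.0), (238.0, 74.0), 90.0)
[-92.30447694   0.68984753  17.42306873] 0.03328863966748999 4.075
shift cm [ 0.06 -0.05 -0.12] rot [-0.   -0.06  0.06] t 4.125 j [ 0.33 -0.61 -0.94  0.51 -0.3   1.89]
[-6.25649031 -0.23743764  2.80131167] 31.745064854621887
```

View pics/w2.png

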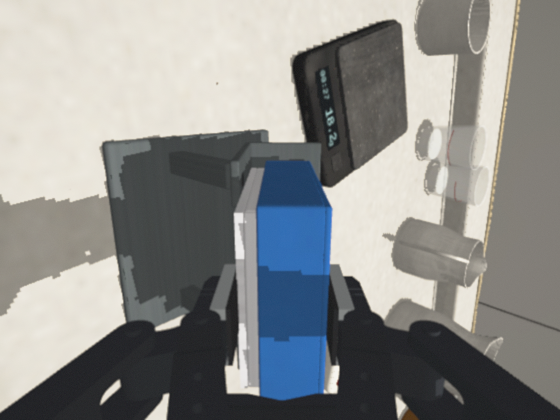

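The tin is gripped at 33.3 mm with 32 N, lid and base both between the pads. Next I lift it off the bed and retract.

move_arm(
  plan=[
    [0.1,0,0.15,0,0,0],
    [0.25,0,0.3,0,0,0],
    [0.0,0,0.6,0,0,0],
    [-0.8,0.1,1.4,0,0,0],
    [-1.9,0.2,2.5,0,0,0],
    [-3.1,0.3,3.7,0,0,0],
    [-4.3,0.4,4.9,0,0,0],
    [-5.5,0.55,6.1,0,0,0],
    [-6.6,0.7,7.2,0,0,0],
    [-7.3,0.75,7.9,0,0,0],
    [-7.6,0.8,8.2,0,0,0],
    [-7.6,0.8,8.2,0,0,0],
  ],
  squeeze=35,
)

```text
t: 5.62
tcp_pos: [0.4309, 0.1608, 0.1889]
orientation: [2.358, 0.0, 1.469]
contact_force: [0.1, 0.7, -2.4]
grip_width: 0.0331
gripper_force: 35.3
```

```bash
python3 -c "
from h import *
print(inbay());goto(-203,.7,21)
print((bayR(q[2])[:,0]*np.arange(0,95,10)[:,None]).round(1).tolist())"
```

```text
[-203.88238941    0.76425353   20.83950038]
shift cm [ 0.07 -0.01 -0.05] rot [ 0.02 -0.1   0.06] t 5.625 j [ 0.45 -0.88 -0.9   0.85 -0.38  1.98]
[[0.0, -0.0, -0.0], [7.0, -0.7, -7.1], [14.1, -1.4, -14.1], [21.1, -2.1, -21.2], [28.1, -2.9, -28.3], [35.2, -3.6, -35.4], [42.2, -4.3, -42.4], [49.2, -5.0, -49.5], [56.3, -5.7, -56.6], [63.3, -6.4, -63.6]]
```

move_arm(
  plan=[
    [0,0,0,-3.5,0.35,3.5],
    [0,0,0,-9.2,0.9,9.2],
    [0,0,0,-16.2,1.6,16.3],
    [0,0,0,-23.2,2.35,23.3],
    [0,0,0,-30.2,3.05,30.4],
    [0,0,0,-37.3,3.8,37.5],
    [0,0,0,-44.3,4.5,44.5],
    [0,0,0,-51.3,5.2,51.6],
    [0,0,0,-58,5.9,58.3],
    [0,0,0,-63.3,6.4,63.6],
    [0,0,0,-63.3,6.4,63.6],
  ],
)

```text
t: 7.0
tcp_pos: [0.4308, 0.1605, 0.1878]
orientation: [-3.141, 0.786, 3.037]
contact_force: [-1.1, -0.2, -1.9]
grip_width: 0.0334
gripper_force: 35.2
```

move_arm(
  plan=[
    [0,0,0,-3.5,0.35,3.5],
    [0,0,0,-9.2,0.9,9.2],
    [0,0,0,-16.2,1.6,16.3],
    [0,0,0,-23.2,2.35,23.3],
    [0,0,0,-30.2,3.05,30.4],
    [0,0,0,-37.3,3.8,37.5],
    [0,0,0,-44.3,4.5,44.5],
    [0,0,0,-51.3,5.2,51.6],
    [0,0,0,-58,5.9,58.3],
    [0,0,0,-63.3,6.4,63.6],
    [0,0,0,-63.3,6.4,63.6],
    [0,0,0,-63.3,6.4,63.6],
  ],
)

```text
t: 8.5
tcp_pos: [0.4309, 0.1606, 0.1885]
orientation: [-2.354, 0.004, -1.674]
contact_force: [0.0, 0.7, -1.6]
grip_width: 0.0336
gripper_force: 35.2
```

```bash
python3 -c "
from h import *
print(inbay());goto(-150,0,20,1);goto(-150,-.7,20,1)
a=snap('wrist','w3');b=snap('scene','s3')
cv2.imwrite('pics/m3.png',np.hstack([a[:,:,::-1][::1,80:480],cv2.resize(b[100:240,180:310,::-1],(390,420))]))"
```

```text
[-203.57897712    0.58681848   20.59358452]
shift cm [ 3.72 -0.44 -3.83] rot [-0.23  0.13  0.13] t 8.5 j [ 0.45 -0.88 -0.9   0.84 -0.38 -1.16]
shift cm [ 3.71 -0.51 -3.83] rot [-0.23  0.13  0.13] t 8.5 j [ 0.45 -0.88 -0.9   0.84 -0.38 -1.16]
```

View pics/m3.png

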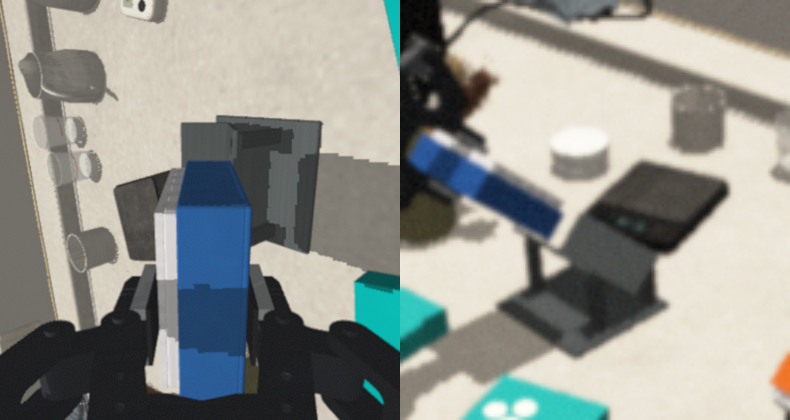

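The tin is inverted and still joined: blue lid on the bed side, bare base on top, no gap showing. Going back in, 3-4 mm above the bed.

move_arm(
  plan=[
    [0.6,0,-0.6,-0.2,0.1,0.1],
    [1.7,-0.15,-1.7,-0.2,0.1,0.1],
    [2.9,-0.3,-2.9,-0.2,0.1,0.1],
    [4.1,-0.45,-4.1,-0.2,0.1,0.1],
    [5.3,-0.55,-5.3,-0.2,0.1,0.1],
    [6.3,-0.65,-6.3,-0.2,0.1,0.1],
    [7.0,-0.75,-7.0,-0.2,0.1,0.1],
    [7.5,-0.8,-7.5,-0.2,0.1,0.1],
    [7.5,-0.8,-7.5,-0.2,0.1,0.1],
    [7.5,-0.8,-7.5,-0.2,0.1,0.1],
  ],
)

```text
t: 9.85
tcp_pos: [0.5061, 0.1529, 0.1143]
orientation: [-2.355, -0.001, -1.67]
contact_force: [-0.6, 0.7, -1.7]
grip_width: 0.0334
gripper_force: 35.2
```

```bash
python3 -c "
from h import *
print(inbay(),robot.sense()['contact_force']);goto(-93.5,.2,20.5,1);goto(-93.5,.2,17.5,1);goto(-91.5,.2,17,1)"
```

```text
[-97.67569748   0.44350798  21.53520505] [-0.55080052  0.70750237 -1.72803873]
shift cm [ 0.22 -0.05 -0.37] rot [ 0.06  0.08 -0.1 ] t 9.85 j [ 0.33 -0.62 -0.93  0.52 -0.3  -1.26]
shift cm [ 0.01 -0.03 -0.58] rot [ 0.06  0.08 -0.1 ] t 9.85 j [ 0.33 -0.62 -0.93  0.52 -0.3  -1.26]
shift cm [ 0.11 -0.04 -0.76] rot [ 0.06  0.08 -0.1 ] t 9.85 j [ 0.33 -0.62 -0.93  0.52 -0.3  -1.26]
```

move_arm(
  plan=[
    [0.2,-0.05,-0.35,0,0.1,-0.1],
    [0.1,-0.05,-0.45,0,0.1,-0.1],
    [0.0,-0.05,-0.55,0,0.1,-0.1],
    [0.0,-0.05,-0.6,0,0.1,-0.1],
    [0.0,-0.05,-0.6,0,0.1,-0.1],
  ],
)

```text
t: 10.48
tcp_pos: [0.5059, 0.1522, 0.1078]
orientation: [-2.357, -0.001, -1.672]
contact_force: [0.2, -0.3, -2.0]
grip_width: 0.0331
gripper_force: 35.2
```

```bash
python3 -c "
from h import *
print(inbay(),bayR(q[2]).T@robot.sense()['contact_force']);goto(-91.5,.2,17,1)"
```

```text
[-93.13973455  -0.20980604  16.85613085] [ 1.57407335 -0.27583452 -1.2009192 ]
shift cm [ 0.13  0.03 -0.11] rot [ 0.07 -0.06  0.  ] t 10.475 j [ 0.33 -0.61 -0.94  0.51 -0.3  -1.25]
```

move_arm(
  plan=[
    [-0.03,0,-0.04,0,0,0],
    [-0.07,0,-0.07,0,0,0],
    [-0.07,0,-0.07,0,0,0],
  ],
)

```text
t: 10.85
tcp_pos: [0.5056, 0.1522, 0.1076]
orientation: [-2.356, -0.001, -1.672]
contact_force: [0.6, 0.4, -2.2]
grip_width: 0.0333
gripper_force: 35.1
```

```bash
python3 -c "
from h import *
print(inbay(),bayR(q[2]).T@robot.sense()['contact_force'])"
```

```text
[-93.26970999  -0.24292338  16.520644  ] [ 1.99106955  0.42068496 -1.13842736]
```

move_arm(
  plan=[
    [-0.03,0,-0.04,0,0,0],
    [-0.07,0,-0.07,0,0,0],
    [-0.07,0,-0.07,0,0,0],
  ],
)

```text
t: 11.22
tcp_pos: [0.5053, 0.1523, 0.1076]
orientation: [-2.355, -0.001, -1.672]
contact_force: [2.7, -0.0, -0.6]
grip_width: 0.0334
gripper_force: 35.2
```

```bash
python3 -c "
from h import *
print(inbay(),bayR(q[2]).T@robot.sense()['contact_force'])"
```

```text
[-93.41886848  -0.2404381   16.28322673] [2.31763772 0.22971099 1.45479377]
```

Bed contact shows as about +2.6 N along z. Now I slide down to the ledge.

move_arm(
  plan=[
    [0.04,0,-0.03,0,0,0],
    [0.09,0,-0.07,0,0,0],
    [0.13,0,-0.1,0,0,0],
    [0.13,0,-0.1,0,0,0],
  ],
)

```text
t: 11.72
tcp_pos: [0.5063, 0.1529, 0.1069]
orientation: [-2.356, -0.0, -1.671]
contact_force: [-4.9, 1.0, 6.4]
grip_width: 0.0336
gripper_force: 36.0
```

```bash
python3 -c "
from h import *
print(inbay(),bayR(q[2]).T@robot.sense()['contact_force'])"
```

```text
[-92.30557555   0.53929156  16.41630407] [-8.08851907  0.49184629  1.01230457]
```

Ledge contact is 8 N at the same TCP x as at pick-up, so I can release.

move_arm(
  plan=[
    [0,0,0,0,0,0],
    [0,0,0,0,0,0],
    [0,0,0,0,0,0],
    [0,0,0,0,0,0],
    [0,0,0,0,0,0],
  ],
  gripper=-0.5,
)

```text
t: 12.35
tcp_pos: [0.5058, 0.1521, 0.1052]
orientation: [-2.357, -0.001, -1.672]
contact_force: [0.5, -0.1, 0.6]
grip_width: 0.0642
gripper_force: 0.0
```

```bash
python3 -c "
from h import *
print(inbay(),bayR(q[2]).T@robot.sense()['contact_force']);goto(-200,.2,17,1)"
```

```text
[-91.4204816   -0.30703059  14.97966557] [-0.10693074 -0.06411919  0.80824841]
shift cm [-7.49  0.81  7.82] rot [ 0.08 -0.07  0.01] t 12.35 j [ 0.33 -0.61 -0.94  0.5  -0.3  -1.25]
```

move_arm(
  plan=[
    [-0.4,0.05,0.5,0,0,0],
    [-1.2,0.1,1.3,0,0,0],
    [-2.4,0.25,2.5,0,0,0],
    [-3.8,0.4,4.0,0,0,0],
    [-5.2,0.6,5.5,0,0,0],
    [-6.6,0.7,6.9,0,0,0],
    [-7.4,0.8,7.7,0,0,0],
    [-7.4,0.8,7.7,0,0,0],
    [-7.4,0.8,7.7,0,0,0],
  ],
)

```text
t: 13.48
tcp_pos: [0.4317, 0.1602, 0.1818]
orientation: [-2.358, -0.002, -1.672]
contact_force: [0.2, 0.0, 0.3]
grip_width: 0.0637
gripper_force: 0.0
```

```bash
python3 wm.py w5; python3 -c "
from h import *
a=cv2.imread('pics/w5.png')
b=snap('scene','s5')[:,:,::-1];c=snap('top','t5')[:,:,::-1]
r=lambda z:cv2.resize(z,(300,300),interpolation=2)
cv2.imwrite('pics/m5.png',np.hstack([cv2.resize(a[60:320,140:400],(500,600)),np.vstack([r(b[145:225,200:280]),r(c[140:220,170:250])])]))"
```

```text
pred [[255.5, 277.6], [252.7, 152.7], [294.1, 277.6], [295.6, 152.7]]
[[268, 158], [269, 279], [304, 279], [308, 159]] ((288.0, 219.0), (122.0, 40.0), 90.0)
[-1.97993491e+02  6.87718287e-02  1.61604465e+01] 0.0637453150825838 13.475
```

View pics/m5.png

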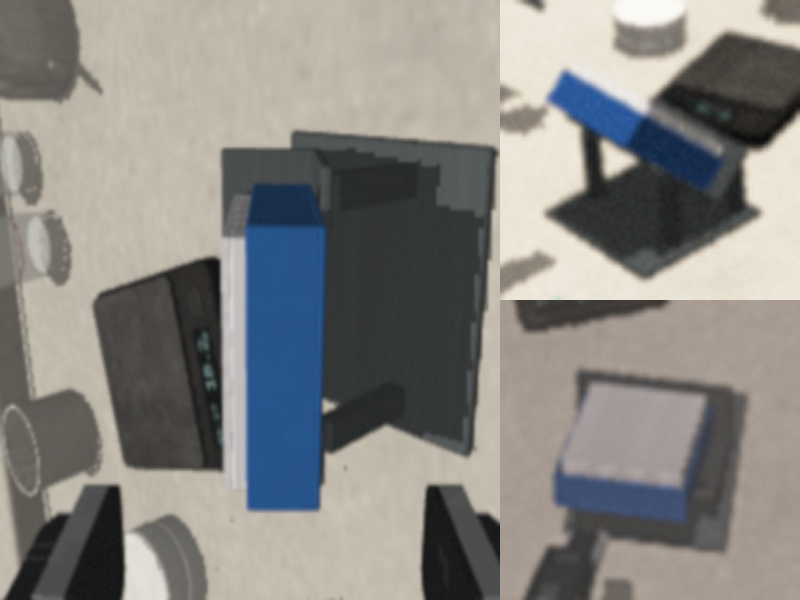

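Run:
```python
from h import *
P=np.array([[-96,42,26],[-96,-42,26],[-96,42,0],[-96,-42,0],[0,-42,0],[0,-42,26]])/1e3
s=np.array([[217.9,163.1],[239.5,173.8],[212.8,171.1],[234.7,185],[255.5,196.2],[261.9,185.5]])
t=np.array([[186,187.5],[221,191.5],[184.9,194.7],[220.1,198.7]])
ct,cs=robot.camera_params('top'),robot.camera_params('scene')
def res(p,k):
    X=(P+[p[0],p[1],p[2]])@bayR(p[3]).T+[.5581,.1446,.03]
    return np.r_[(proj(X,cs,cs['world_from_camera'])-s).ravel(),(proj(X[:4],ct,ct['world_from_camera'])-t).ravel()]
r=least_squares(res,[0,0,0,-.078],args=(0,),loss='soft_l1',x_scale=[.01]*4);print((r.x[:3]*1e3).round(1),np.degrees(r.x[3]),r.fun.round(1))
# difference of white/dark boundary: z=0 edge, wrist re-measure
s=robot.sense();im=robot.read_camera('wrist')[:,:,::-1];h=cv2.cvtColor(im,cv2.COLOR_BGR2HSV)
print(h[150:165,285,2],h[274:288,285,2],inbay(),s['t'])
c=robot.camera_params('wrist');T=np.eye(4);T[:3,:3]=Ro.from_euler('xyz',s['orientation']).as_matrix();T[:3,3]=s['tcp_pos'];W=T@c['T_tool_cam']
print(proj(P@bayR(q[2]).T+[q[0],q[1],.03],c,W).round(1))
```

```text
[-0.   0.3  1. ] -5.656787295469588 [-0.3 -0.5 -0.2  0.7 -0.2  0.4 -0.7 -1.1  0.6 -0.5 -0.9  1.5 -0.5 -1.4
  0.  -1.4  1.   0.4  0.9  0.3]
[ 75  74  71  74  75  71  71  81 106 126 136 138 138 137 138] [137 138 139 138 138 139 140 143 154 185 191 191 188 189] [-1.97906279e+02 -2.42937558e-02  1.61622928e+01] 13.625
[[266.6 278.4]
 [265.  153.4]
 [305.2 278.4]
 [308.  153.4]
 [300.1 136.6]
 [269.5 136.6]]
```

The inverted tin lies within about 1 mm of its original seat, square to the ledge and lid underneath. The robot is clear and the orange tin is untouched, so I'm handing in.

```bash
python3 -c "
from workcell import robot
print(robot.hand_in())"
```

```text
the job is handed in; nothing more can be done
None
```

The blue-lidded tin was pinched, lifted, turned over and set back against its stand's ledge with the lid underneath; the last camera check put it within about 1 mm of its original seat, and the job is handed in (no verdict came back).

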